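# Cull the miscut heat sinks on a repair bench

### The arm

A 7-joint arm with a two-finger parallel gripper is mounted at the origin on the work surface. World frame = base frame: x ahead of the robot, y to its left, z up, the work surface at z = 0. Lengths are in m, angles in rad, forces in N, time in s.
With the tool pointing down it reaches from about 0.4 to 0.85 m from the base axis. Payload 10.4 kg.
Tool frame: the origin (TCP) lies midway between the tips of the shut fingers; the grasp point (between the pads) lies 19 mm behind it; z points along the fingers, y is the line along which they close (so a half turn about z gives the same grasp; the last joint's range is limited). The gripper opens to 87 mm and grips with 3 to 60 N. Pads are 19 mm wide; open, the fingers measure 117 mm over their backs; the gripper's body (75 mm by 190 mm) begins 51 mm behind the grasp point.
Start: joints at [-1.197, 0.332, -0.065, 1.46, 0.022, 1.35, -0.088], TCP at [0.242, 0.576, 0.223] pointing down, gripper open.
Joint ranges: [-2.6, 2.6], [-0.5, 2.12], [-1.47, 1.34], [0.16, 2.42], [-1.27, 4.41], [0.06, 2.06], [-2.6, 2.6]. Speed limits (rad/s): [2.22, 2.22, 2.79, 2.79, 3.14, 3.14, 3.14].

### API

Orientations are given as a unit quaternion [x, y, z, w].
In Python, from bench import r gives the robot as it stands.
- The arm moves only by the tool move_arm, never from a script. Its argument "targets" is a list of rows, each a list of 3 entries, a list of its own where there are three numbers: the shift along the tool's x, y, z in cm, then the turn, a rotation vector about the tool's x, y, z in rad, then the opening in per cent of the stroke, from 0 (shut) to 100 (fully open). In form: [[[x, y, z], [wx, wy, wz], gripper], ...]. A call has 1 to 20 rows; each row shifts and turns the commanded pose from where the row before left it, along the tool's axes as they then stand; what a row does not reach is not made up. A row lasts 1/8 s, in which the tool goes at most 62.5 mm and 10.7 degrees, less where a joint would pass 70% of its speed; a pose out of reach is approached as far as the arm can. A call with a gripper value outside its range is refused whole. The fingers move at their own pace and stop on an object; "grip_force" is the grip in N (left out, the last holds). Time passes only in rows, so rows that do not move let the fingers close. It gives the time, the measured TCP pose, the force, the opening and the grip force at its end, in the units of the state.
- r.read_state(): the state, without advancing time (a new reading comes with each control period).
- r.camera(name): name is "scene" or "top"; returns a dict with "image" (420x560x3 uint8, blue, green, red), "vertical_fov" (degrees; the focal length in pixels is half the picture's height over the tangent of half this angle, whatever the lens; pixels are square), "cx", "cy" (the principal point, pixels), "k1" (the pictures are not rectified: a ray, as slopes to the right and down, at radius r is drawn at 1 + k1 r^2 times it, then the intrinsics apply), "cam_to_world" (4x4, takes a point from camera to world coordinates). Camera axes: x right, y down, z forward; pixel columns grow to the right and rows downward; lengths in m; the calibration is good to about 2 mm. A picture is of the moment at which its call begins. There is no depth.
- r.close_job(): hands the job in; it is judged then, once.
The state is a dict: "time": time; "joint_positions": joint angles; "joint_vel": joint speeds; "joint_torque": joint torques, N m; "ee_pos": TCP position; "eef_rot": TCP orientation; "ft_force": force on the tool from outside, world axes, zero at the start; "torque": the same for the moment, N m; "width": finger opening in m; "grip_force": force on a finger pad.
Only numpy, scipy, OpenCV 4.12 (cv2) and the standard library are available. Lean on these libraries where they do the work, as an engineer would, in place of code of your own. Each camera call takes 0.05 s, during which the arm holds its last target. There are 200 camera calls.

### The job

Five aluminium heat sinks stand on the blue bench mat. Two of them are rejects, one cut too short and one that has lost its three inner fins: put both rejects into the red tray so that they lie on its floor beside each other, and leave the three sound ones where they are.

Things in the scene. Friction and masses are not known exactly. Their poses are not given: they have to be found in the camera images.
- short_c (a point): The short reject: an aluminium heat sink with all five fins, but only 36 mm long instead of 60 mm; 40 mm wide, 28 mm high, about 55 g, standing fins-up on the blue mat (2 mm thick). Its outer fins are flat faces 40 mm apart that can be gripped from above. This point is its centre, half-way up; x runs along the fins (its length), y across them (the 40 mm), z up.
- gapped_c (a point): The gapped reject: an aluminium heat sink 60 mm long, 40 mm wide, 28 mm high, about 56 g, whose three inner fins are missing, so that only the two rigid outer fins (3.2 mm thick) stand on its 5 mm base with an empty channel between them; standing fins-up on the blue mat. The outer fins are flat faces 40 mm apart that can be gripped from above. This point is its centre, half-way up; x runs along the fins (its length), y across them (the 40 mm), z up.
- good1_c (a point): A sound heat sink, to be left alone: bare silvery aluminium, 60 mm long, 40 mm wide, 28 mm high, with five complete upright fins (3.2 mm thick, 9.2 mm apart) along its length on a 5 mm base, standing fins-up on the blue mat (2 mm thick). This point is its centre, half-way up; x runs along the fins (its length), y across them, z up.
- good2_c (a point): A sound heat sink, to be left alone: bare silvery aluminium, 60 mm long, 40 mm wide, 28 mm high, with five complete upright fins (3.2 mm thick, 9.2 mm apart) along its length on a 5 mm base, standing fins-up on the blue mat (2 mm thick). This point is its centre, half-way up; x runs along the fins (its length), y across them, z up.
- good3_c (a point): A sound heat sink, to be left alone: bare silvery aluminium, 60 mm long, 40 mm wide, 28 mm high, with five complete upright fins (3.2 mm thick, 9.2 mm apart) along its length on a 5 mm base, standing fins-up on the blue mat (2 mm thick). This point is its centre, half-way up; x runs along the fins (its length), y across them, z up.
- tray: The red open reject tray, fixed to the table, empty at the start: 130 mm along its x, 210 mm along its y, 30 mm high outside, walls and floor 4 mm thick. Origin at the centre of its underside, on the table top; z up.
Not all that is in view belongs to the job. What is shaped like the part that bears gapped_c but green or purple is not meant.

How it is judged:
At the end, for the whole second after the job is handed in: The centres of both rejects lie inside the red tray (within 55 mm of its middle along x and 95 mm along y) and less than 40 mm above its underside (so neither lies on top of the other or on a wall), at rest and released; each of the three sound heat sinks is within 15 mm of where it started (x of short_c in the frame of tray between -0.055 and 0.055 m and y of short_c in the frame of tray between -0.095 and 0.095 m and z of each of short_c, gapped_c in the frame of tray below 0.04 m and linear speed of each of short, gapped below 0.03 m/s and x of gapped_c in the frame of tray between -0.055 and 0.055 m and y of gapped_c in the frame of tray between -0.095 and 0.095 m and distance of each of good1_c, good2_c, good3_c from where it was at the start of the episode below 0.015 m); the robot touches nothing.
It fails at once if a sound heat sink is moved by 15 mm or more (distance of any of good1_c, good2_c, good3_c from where it was at the start of the episode above 0.015 m).
It also fails if it takes over 54 s, if anything falls off the work surface, if the arm or the gripper's body presses on something with over 40 N, if the wrist force passes 120 N, or if a joint passes its speed limit or range.

## Working session

There is one attempt and no reset: what is moved stays moved. The work goes in short steps, Python scripts to look and compute and a tool call to move; the robot and the scene stay as the last step left them, time stands still between calls to the robot, and variables do not carry over. Pictures are saved under pics/ and viewed, at most 10 in all, crops included, and the job is handed in when it is done.

Besides the shell and the picture viewer there is one more tool, called after "Request:" by a JSON object that holds its "method" and its "body". move_arm: Moves the arm, as the interface text tells. Its arguments: {"type":"object","properties":{"targets":{"type":"array"},"grip_force":{"type":"number"}},"required":["targets"]}

```bash
mkdir -p pics; cat > h.py <<'E'
import numpy as np, cv2, json
from bench import r
def K(c):
    f=c["image"].shape[0]/2/np.tan(np.radians(c["vertical_fov"]/2)); return f
def px2w(c,u,v,z):
    f=K(c); d=np.array([(u-c["cx"])/f,(v-c["cy"])/f]); 
    s=d.copy()
    for _ in range(20): s=d/(1+c["k1"]*(s@s))
    T=np.array(c["cam_to_world"]); ray=T[:3,:3]@np.array([s[0],s[1],1]); o=T[:3,3]
    return o+ray*(z-o[2])/ray[2]
E
python3 - <<'E'
from h import *
for n in("scene","top"):
    c=r.camera(n); cv2.imwrite(f"pics/{n}0.png",cv2.resize(c["image"],(800,600),interpolation=cv2.INTER_CUBIC))
    cv2.imwrite(f"{n}0raw.png",c["image"]); 
    print(n,np.round(np.array(c["cam_to_world"]),3).tolist(),c["vertical_fov"],c["cx"],c["cy"],c["k1"])
s=r.read_state(); print(s)
E
```

```text
scene [[0.815, 0.288, -0.504, 1.013], [0.58, -0.424, 0.696, -0.75], [-0.013, -0.859, -0.512, 0.636], [0.0, 0.0, 0.0, 1.0]] 44.21794000267778 278.8690051579483 205.22196641070204 -0.1478182938624831
top [[0.018, -0.998, 0.053, 0.411], [-0.999, -0.019, -0.03, 0.028], [0.031, -0.052, -0.998, 0.882], [0.0, 0.0, 0.0, 1.0]] 54.36515466689383 272.07225222283756 212.79642771819408 -0.10896919410522095
{'time': 0.1, 'joint_positions': array([-1.19658981,  0.3328105 , -0.06471247,  1.46084364,  0.0216261 ,
        1.34988386, -0.08849001]), 'joint_vel': array([-7.37066098e-05, -1.98264846e-03, -6.24278106e-04, -2.50989576e-03,
       -9.34455228e-04, -2.84086130e-04, -1.22693840e-03]), 'joint_torque': array([ 1.77591170e-03, -6.24549580e+01,  2.49464106e-02, -3.90718746e+01,
       -6.14426821e-02,  3.64348583e-02,  2.06603750e-05]), 'ee_pos': array([0.24142116, 0.57612667, 0.22183893]), 'eef_rot': array([ 1.97081369e-01,  9.80386936e-01, -6.18611104e-04, -8.53039528e-05]), 'ft_force': array([ 0.27070154, -0.82535828,  0.59457972]), 'torque': array([0.00825235, 0.02266592, 0.0117453 ]), 'grip_force': 0.0, 'width': 0.08731957311317183}
```

View pics/top0.png

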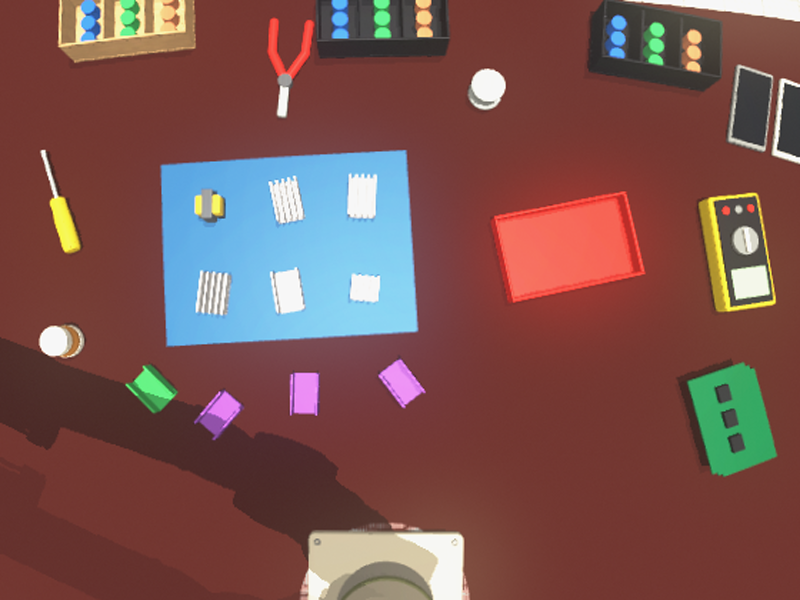

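View pics/scene0.png

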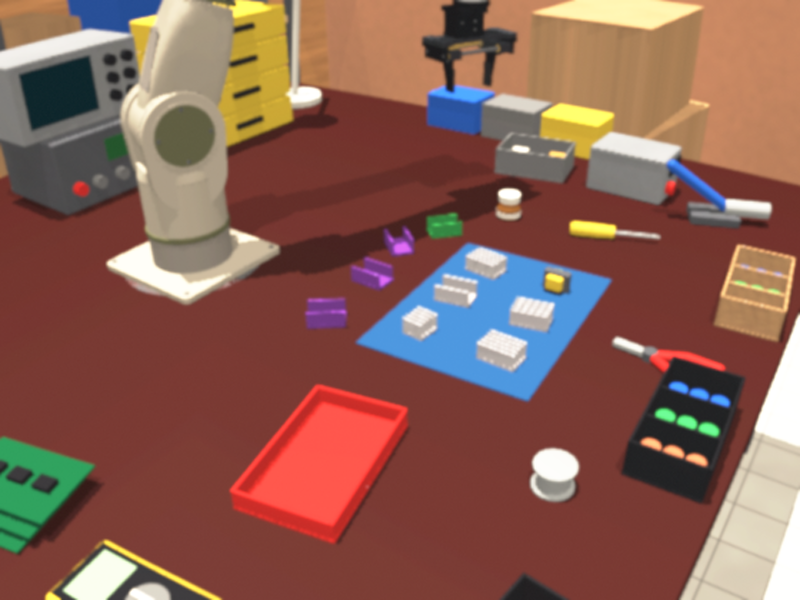

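Top view (800x600 px): a bare part at (365,288) looks short and a bare part at (288,291) has an empty channel. The sound ones are at (286,200), (362,196) and (213,293). Lookalikes are green (152,388), purple (219,413), (305,393) and (402,382), and a transformer (209,204). The tray is at (570,247). I choose (365,288) as short and (288,291) as gapped, and will check both in a close crop.

```bash
python3 - <<'E'
from h import *
im=cv2.imread("top0raw.png")
# crop x 175..295, y 170..235 in raw, 6x
cv2.imwrite("pics/crop1.png",cv2.resize(im[175:235,180:280],(800,480),interpolation=cv2.INTER_CUBIC))
E
```

```text
(no output)
```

View pics/crop1.png

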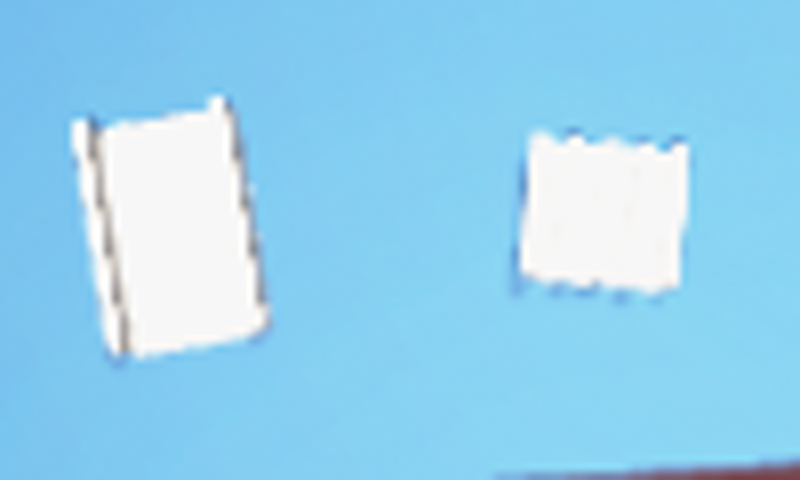

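The crop confirms it: the left part (170,230) has only its two outer fins, and the right part (605,212) is short with all its fins. Next I compute poses.

```bash
python3 - <<'E'
from h import *
from scipy.spatial.transform import Rotation as R
c=r.camera("top")
def poly(p,z): return np.array([px2w(c,u,v,z)[:2] for u,v in p])
cr=lambda p:[(180+(x+.5)/8-.5,175+(y+.5)/8-.5) for x,y in p]
b=lambda p:[((x+.5)*.7-.5,(y+.5)*.7-.5) for x,y in p]
# order: topL, topR, botR, botL ; 
P={"short":poly(cr([(530,132),(688,143),(678,292),(521,276)]),.03),"gapped":poly(cr([(75,120),(230,97),(268,325),(112,355)]),.03),
"tray":poly(b([(494,216),(626,193),(644,273),(512,301)]),.03),
"g3":poly(b([(198,271),(231,272),(229,316),(197,314)]),.03),"g1":poly(b([(270,180),(296,177),(302,221),(276,223)]),.03),"g2":poly(b([(348,175),(377,174),(376,218),(347,219)]),.03)}
for k,p in P.items():
    d=(p[0]+p[1]-p[2]-p[3])/2; w=(p[1]+p[2]-p[0]-p[3])/2
    print(k,np.round(p.mean(0),4),"len",np.linalg.norm(d).round(4),"ang",np.degrees(np.arctan2(d[1],d[0])).round(1),"wid",np.linalg.norm(w).round(4),"ang",np.degrees(np.arctan2(w[1],w[0])).round(1))
s=r.read_state();M=R.from_quat(s["eef_rot"]).as_matrix();print(M.round(3))
E
```

```text
short [0.4803 0.0385] len 0.0385 ang -2.5 wid 0.0413 ang -93.8
gapped [0.4746 0.1514] len 0.0614 ang 10.8 wid 0.0412 ang -79.2
tray [ 0.55   -0.2683] len 0.1274 ang 12.4 wid 0.2102 ang -77.7
g3 [0.4673 0.2595] len 0.0639 ang -0.0 wid 0.0483 ang -91.5
g1 [0.6071 0.1574] len 0.0662 ang 9.7 wid 0.0386 ang -83.4
g2 [0.6151 0.0452] len 0.0664 ang -0.0 wid 0.0429 ang -86.7
[[-0.922  0.386 -0.   ]
 [ 0.386  0.922 -0.001]
 [-0.    -0.001 -1.   ]]
```

Request:
{"method": "move_arm", "body": {"targets": [[[-3.06,-2.89,0],[0,0,0],80],[[-3.06,-2.89,0],[0,0,0],80],[[-3.06,-2.89,0],[0,0,0],80],[[-3.06,-2.89,0],[0,0,0],80],[[-3.06,-2.89,0],[0,0,0],80],[[-3.06,-2.89,0],[0,0,0],80],[[-3.06,-2.89,0],[0,0,0],80],[[-3.06,-2.89,0],[0,0,0],80],[[-3.06,-2.89,0],[0,0,0],80],[[-3.06,-2.89,0],[0,0,0],80],[[-3.06,-2.89,0],[0,0,0],80],[[-3.06,-2.89,0],[0,0,0],80],[[-3.06,-2.89,0],[0,0,0],80],[[-3.06,-2.89,0],[0,0,0],80],[[0,0,3],[0,0,-0.112],80],[[0,0,3],[0,0,-0.112],80],[[0,0,3],[0,0,-0.112],80],[[0,0,0],[0,0,0],80],[[0,0,0],[0,0,0],80]], "grip_force": 20}}

```text
time: 2.52
ee_pos: [0.4808, 0.0378, 0.1336]
eef_rot: [0.032, 0.999, 0.0, 0.0]
ft_force: [-0.2, 0.9, -0.4]
width: 0.0696
grip_force: 0.0
```

```bash
cat >> h.py <<'E'
def w2px(c,p):
    T=np.linalg.inv(np.array(c["cam_to_world"])); q=T[:3,:3]@np.array(p)+T[:3,3]; s=q[:2]/q[2]
    return s*(1+c["k1"]*(s@s))*K(c)+[c["cx"],c["cy"]]
def box(c,x,y,a,L,W=.04,z=.03):
    a=np.radians(a);R2=np.array([[np.cos(a),-np.sin(a)],[np.sin(a),np.cos(a)]])
    return [w2px(c,[*(R2@[sx*L/2,sy*W/2]+[x,y]),z]) for sx,sy in((1,1),(1,-1),(-1,-1),(-1,1))]
E
python3 - <<'E'
from h import *
c=r.camera("scene"); im=c["image"]; x0,y0=240,150; k=5
C=cv2.resize(im[y0:y0+110,x0:x0+160],None,fx=k,fy=k,interpolation=cv2.INTER_CUBIC)
for b in(box(c,.4803,.0385,-3.5,.036),box(c,.4746,.1514,10.9,.06)):
    for p in b: cv2.circle(C,tuple(int(t) for t in ((p-[x0,y0]+.5)*k)),3,(0,0,255),-1)
cv2.imwrite("pics/s1.png",C)
E
```

```text
(no output)
```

View pics/s1.png

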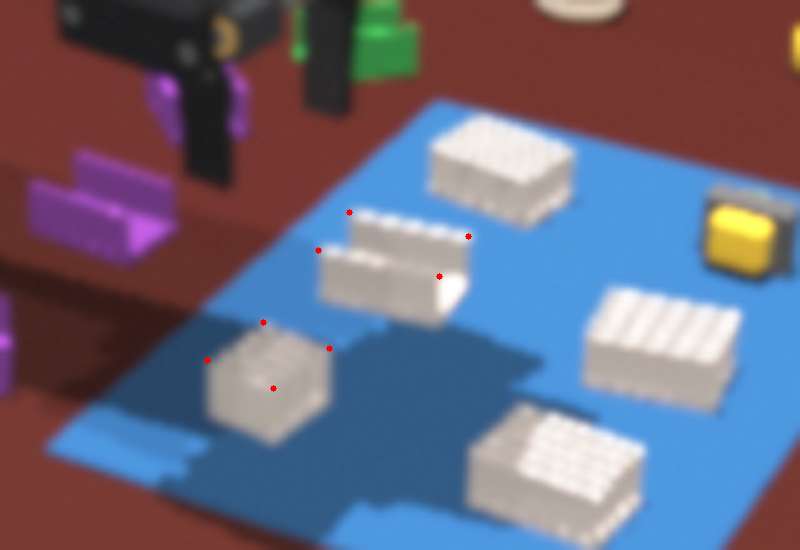

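The projected corners of both rejects match the scene view (short at (268,365), gapped at (395,260)), and the fingers are above the short one. I descend and grip.

Request:
{"method": "move_arm", "body": {"targets": [[[0,0,3],[0,0,0],80],[[0,0,3],[0,0,0],80],[[0,0,3],[0,0,0],80],[[0,0,2],[0,0,0],80],[[0,0,1.7],[0,0,0],80],[[0,0,0],[0,0,0],80],[[0,0,0],[0,0,0],30],[[0,0,0],[0,0,0],30],[[0,0,0],[0,0,0],30],[[0,0,0],[0,0,0],30],[[0,0,0],[0,0,0],30],[[0,0,0],[0,0,0],30]], "grip_force": 20}}

```text
time: 4.08
ee_pos: [0.4805, 0.0378, 0.0058]
eef_rot: [0.03, 1.0, 0.0, 0.0]
ft_force: [-1.6, -0.5, 5.8]
width: 0.0397
grip_force: 20.0
```

Request:
{"method": "move_arm", "body": {"targets": [[[0,0,-2],[0,0,0],30],[[0,0,-3],[0,0,0],30],[[0,0,-3],[0,0,0],30],[[0,0,-3],[0,0,0],30],[[-1.12,-3.88,0],[0,0,0],30],[[-1.12,-3.88,0],[0,0,0],30],[[-1.12,-3.88,0],[0,0,0],30],[[-1.12,-3.88,0],[0,0,0],30],[[-1.12,-3.88,0],[0,0,0],30],[[-1.12,-3.88,0],[0,0,0],30],[[-1.12,-3.88,0],[0,0,0],30],[[-1.12,-3.88,0],[0,0,0],30],[[-1.12,-3.88,0],[0,0,0],30],[[0,0,0],[0,0,-0.091],30],[[0,0,0],[0,0,-0.091],30],[[0,0,0],[0,0,-0.091],30],[[0,0,0],[0,0,0],30],[[0,0,0],[0,0,0],30]]}}

```text
time: 6.32
ee_pos: [0.5596, -0.3168, 0.1153]
eef_rot: [-0.105, 0.994, 0.0, -0.0]
ft_force: [0.9, -0.3, -0.8]
width: 0.0397
grip_force: 20.0
```

Request:
{"method": "move_arm", "body": {"targets": [[[0,0,3],[0,0,0],30],[[0,0,3],[0,0,0],30],[[0,0,2.5],[0,0,0],30],[[0,0,1.5],[0,0,0],30],[[0,0,0.6],[0,0,0],30],[[0,0,0],[0,0,0],30],[[0,0,0],[0,0,0],30]]}}

```text
time: 7.2
ee_pos: [0.5603, -0.3173, 0.0105]
eef_rot: [-0.106, 0.994, -0.0, 0.001]
ft_force: [0.6, -0.5, -0.6]
width: 0.0402
grip_force: 20.0
```

Request:
{"method": "move_arm", "body": {"targets": [[[0,0,0.2],[0,0,0],30],[[0,0,0],[0,0,0],62],[[0,0,0],[0,0,0],62],[[0,0,0],[0,0,0],62],[[0,0,-2],[0,0,0],62],[[0,0,-4],[0,0,0],62],[[0,0,-4],[0,0,0],80],[[0,0,-2],[0,0,0],80],[[-0.15,4.76,0],[0,0,0],80],[[-0.15,4.76,0],[0,0,0],80],[[-0.15,4.76,0],[0,0,0],80],[[-0.15,4.76,0],[0,0,0],80],[[-0.15,4.76,0],[0,0,0],80],[[-0.15,4.76,0],[0,0,0],80],[[-0.15,4.76,0],[0,0,0],80],[[-0.15,4.76,0],[0,0,0],80],[[-0.15,4.76,0],[0,0,0],80],[[-0.15,4.76,0],[0,0,0.02],80],[[0,0,0],[0,0,0],80],[[0,0,0],[0,0,0],80]]}}

```text
time: 9.7
ee_pos: [0.4742, 0.1508, 0.1277]
eef_rot: [-0.096, 0.995, -0.0, 0.0]
ft_force: [0.7, -0.5, 1.6]
width: 0.0697
grip_force: 0.0
```

```bash
python3 - <<'E'
from h import *
c=r.camera("scene"); im=c["image"]; x0,y0=150,150; k=3
C=cv2.resize(im[y0:y0+200,x0:x0+250],None,fx=k,fy=k,interpolation=cv2.INTER_CUBIC)
cv2.imwrite("pics/s2.png",C)
E
```

```text
(no output)
```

View pics/s2.png

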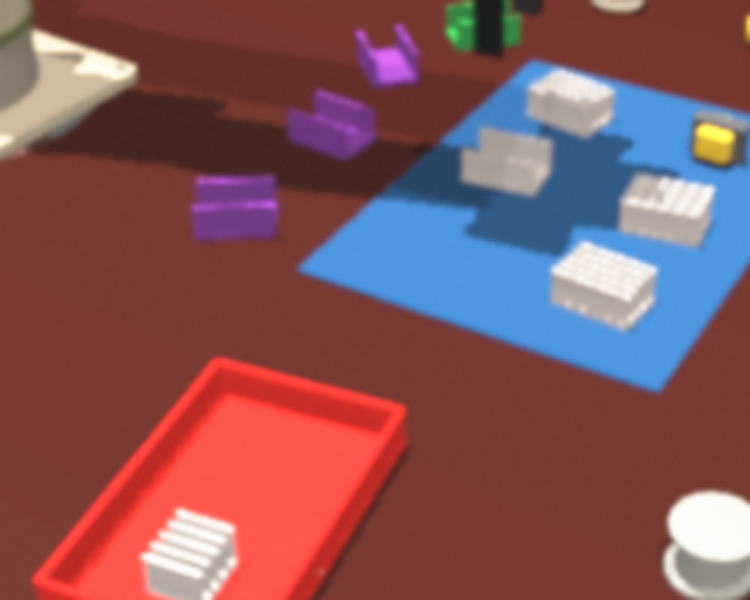

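The short part stands flat in the tray at (190,550). The gapped one is untouched at (507,160) below the gripper. I descend 12.1 cm and grip.

Request:
{"method": "move_arm", "body": {"targets": [[[0,0,3],[0,0,0],80],[[0,0,3],[0,0,0],80],[[0,0,3],[0,0,0],80],[[0,0,2],[0,0,0],80],[[0,0,1.2],[0,0,0],80],[[0,0,0],[0,0,0],80],[[0,0,0],[0,0,0],30],[[0,0,0],[0,0,0],30],[[0,0,0],[0,0,0],30],[[0,0,0],[0,0,0],30],[[0,0,0],[0,0,0],30],[[0,0,0],[0,0,0],30]], "grip_force": 20}}

```text
time: 11.25
ee_pos: [0.4743, 0.1517, 0.0058]
eef_rot: [-0.096, 0.995, 0.0, 0.0]
ft_force: [-1.6, -0.2, 5.3]
width: 0.0398
grip_force: 20.0
```

Request:
{"method": "move_arm", "body": {"targets": [[[0,0,-2],[0,0,0],30],[[0,0,-3],[0,0,0],30],[[0,0,-3],[0,0,0],30],[[0,0,-3],[0,0,0],30],[[0.08,-4.18,0],[0,0,0],30],[[0.08,-4.18,0],[0,0,0],30],[[0.08,-4.18,0],[0,0,0],30],[[0.08,-4.18,0],[0,0,0],30],[[0.08,-4.18,0],[0,0,0],30],[[0.08,-4.18,0],[0,0,0],30],[[0.08,-4.18,0],[0,0,0],30],[[0.08,-4.18,0],[0,0,0],30],[[0.08,-4.18,0],[0,0,0],30],[[0,0,0],[0,0,-0.02],30],[[0,0,0],[0,0,0],30]]}}

```text
time: 13.12
ee_pos: [0.5387, -0.2186, 0.115]
eef_rot: [-0.106, 0.994, 0.0, -0.0]
ft_force: [0.5, -0.0, -1.3]
width: 0.0398
grip_force: 20.0
```

Request:
{"method": "move_arm", "body": {"targets": [[[0,0,3],[0,0,0],30],[[0,0,3],[0,0,0],30],[[0,0,2.5],[0,0,0],30],[[0,0,1.5],[0,0,0],30],[[0,0,0.5],[0,0,0],30],[[0,0,0.2],[0,0,0],30],[[0,0,0],[0,0,0],30],[[0,0,0],[0,0,0],62],[[0,0,0],[0,0,0],62],[[0,0,0],[0,0,0],62],[[0,0,-2],[0,0,0],62],[[0,0,-4],[0,0,0],62],[[0,0,-4],[0,0,0],62],[[0,0,-4],[0,0,0],62],[[-4,4,0],[0,0,0],62],[[0,4,0],[0,0,0],62],[[0,4,0],[0,0,0],62],[[0,4,0],[0,0,0],62],[[0,0,0],[0,0,0],62],[[0,0,0],[0,0,0],62]]}}

```text
time: 15.62
ee_pos: [0.5446, -0.0551, 0.1496]
eef_rot: [-0.106, 0.994, -0.0, 0.001]
ft_force: [0.6, -1.4, 1.1]
width: 0.054
grip_force: 0.0
```

```bash
python3 - <<'E'
from h import *
c=r.camera("scene"); cv2.imwrite("pics/s3.png",cv2.resize(c["image"],(800,600),interpolation=cv2.INTER_CUBIC))
E
```

```text
(no output)
```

View pics/s3.png

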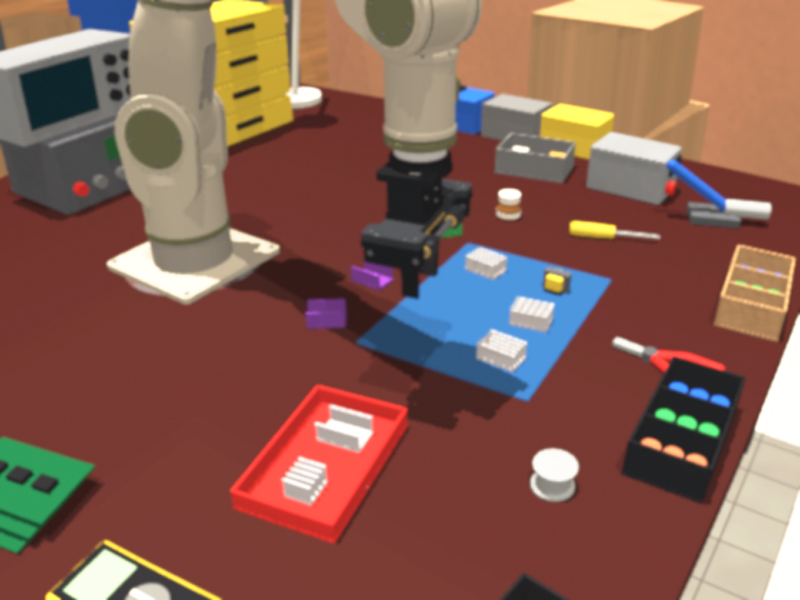

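Both rejects lie flat in the tray, short at (305,480) and gapped at (344,428). The sound ones at (486,262), (532,313) and (502,350) have not moved, and the arm is clear.

```bash
python3 -c "
from bench import r
print(r.close_job())"
```

```text
the job is handed in; nothing more can be done
None
```

Both rejects (short and gapped) lie side by side on the red tray's floor, the three sound heat sinks look unmoved in the last camera picture, and the job is handed in, with no verdict shown.

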